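# Raise the lift shelf past its upper rung, seat the pawl, and load the shelf

## Robot

A 6-joint arm with a two-finger parallel gripper is mounted at the origin on a cart in front of the work surface, level with it; the furniture and walls round the work are solid. World frame = base frame: x ahead of the robot, y to its left, z up, the work surface at z = 0. Lengths are in m, angles in rad, forces in N, time in s.
With the tool pointing down it reaches from about 0.3 to 0.875 m from the base axis. Payload 6.4 kg.
Tool frame: the origin (TCP) lies at the very end of the fingers, on their centre line; the grasp point (between the pads) lies 19 mm behind it; z points along the fingers, y is the line along which they close (so a half turn about z gives the same grasp; the last joint's range is limited). The gripper opens to 85 mm and grips with 20 to 120 N. Pads are 22 mm wide; open, the fingers measure 114 mm over their backs; the gripper's body (76 mm by 85 mm) begins 54 mm behind the grasp point. The pads swing forward as they close: fully open they stand 13 mm farther back than shut.
Start: joints at [1.122, 0.181, 1.607, -0, 1.354, -0.206], TCP at [0.138, 0.558, 0.231] pointing down, gripper open.
Joint ranges: [-2.99, 2.99], [-0.89, 2.07], [0.3, 2.58], [-1.14, 4.28], [0, 2.63], [-3.12, 3.12]. Speed limits (rad/s): [2.57, 2.57, 3.01, 3.14, 3.14, 3.14].

## Interface

Orientations are given as a unit quaternion [w, x, y, z].
In Python, from bench import ctrl gives the robot as it stands.
- The arm moves only by the tool jog_arm, never from a script. Its argument "series" is a list that holds one entry, the list of rows, each a list of 7 numbers: the shift along the tool's x, y, z in mm, then the turn, a rotation vector about the tool's x, y, z in rad, then the finger opening in mm, from 0 to 85.4. In form: [[[tx, ty, tz, rx, ry, rz, gripper], ...]]. A call has exactly 10 rows; each row shifts and turns the commanded pose from where the row before left it, along the tool's axes as they then stand; what a row does not reach is not made up. A row lasts 1/10 s, in which the tool goes at most 50 mm and 8.59 degrees, less where a joint would pass 70% of its speed; a pose out of reach is approached as far as the arm can. A call with a gripper value outside its range is refused whole. The fingers move at their own pace and stop on an object; the grip force is fixed at half the most. Time passes only in rows, so rows that do not move let the fingers close, or fill a call up. It gives the time, the measured TCP pose, the force, the opening and the grip force at its end, in the units of the state.
- ctrl.get_obs(): the state, without advancing time (a new reading comes with each control period).
- ctrl.camera(name): name is "scene" or "top" or "wrist"; returns a dict with "frame" (384x512x3 uint8, blue, green, red), "z_map" (384x512 float32, m along the optical axis (not along the pixel's ray), 0 where there is no reading), "fx", "fy", "cx", "cy" (pixels), "xyz" and "rotation" of the camera in the world. Camera axes: x right, y down, z forward; pixel columns grow to the right and rows downward; lengths in m; the calibration is good to about 2 mm. A picture is of the moment at which its call begins.
- ctrl.hand_in(): hands the job in; it is judged then, once.
The state is a dict: "time_s": time; "q": joint angles; "dq": joint speeds; "joint_efforts": joint torques, N m; "eef_pos": TCP position; "eef_rot": TCP orientation; "wrist_force": force on the tool from outside, world axes, zero at the start; "torque": the same for the moment, N m; "opening": opening from 0.0 (shut) to 1.0 (fully open); "grasp_force": force on a finger pad.
Only numpy, scipy, OpenCV 4.12 (cv2) and the standard library are available. Lean on these libraries where they do the work, as an engineer would, in place of code of your own. Each camera call takes 0.05 s, during which the arm holds its last target. There are 200 camera calls.

## Task

Raise the shelf of the lift stand by its handle until its pawl has passed the upper rung, then lower it under control until the pawl sits on that rung and carries the shelf; do not let the shelf drop onto the rung, do not press it down hard, and let go. Then pick up the small buffer bottle, set it gently upright on the raised shelf and let go, leaving the vials and the dropper bottle where they stand.

Things in the scene. Friction and masses are not known exactly. Their poses are not given: they have to be found in the camera images.
- lift_stand: fixed bench stand: base plate 230 x 130 x 12 mm, two upright steel rails (x = +85 mm, y = +-40 mm; crosspiece up to 239 mm). Between them is clamped a ladder strip with two rungs, 8 mm rods across y at x = +80 mm, 45 mm apart, centres 100 and 145 mm above the worktop, but +-16 mm, differently each time: find it by feel. Origin: centre of the underside; x from handle to rails, z up
- carriage (a joint): height of the shelf above its bottom stop in m: 0 at the start, shelf top then 50 mm above the worktop; upper end stop 0.130. The pawl rests on the lower rung at 0.035 and on the upper rung at 0.080, each +-0.016 as the strip is clamped; it has cleared a rung when the shelf is about 15 mm above that rest height
- handle (a point): grip point of the shelf's handle, an upright black plastic fin on the front end of the shelf: 30 mm along x, 12 mm thick along y, from the shelf to 49 mm above it; the point is in its middle, 30 mm above the shelf top. Pinch it from above across its 12 mm thickness (y)
- shelf_mid (a point): point on the top surface of the shelf, free place for the bottle. The shelf is an aluminium plate 150 x 110 x 6 mm, reaching 82 mm to -x and 68 mm to +x of this point, axes as the stand's; 63 mm to -x stands the handle, from 40 mm to +x the pawl. Shelf with pawl weighs about 6 N (+-20 %), sliding friction about 1.5 N: it falls if let go
- pawl: steel gravity pawl, 60 x 20 x 18 mm, on a pin 22 mm above the shelf top at its rear. Its tooth (25 mm long, 6 mm thick) points to the rungs; a round weight at the other end holds it level. A rung met while rising swings the tooth down (about 1 N); past it the tooth falls back level and on lowering rests on the rung (made for 20 N at most, shelf included). Origin on the pin, x along the tooth
- buffer_10: small white plastic buffer bottle with screw cap, upright, 38 mm diameter, 75 mm tall (shoulder at 58 mm, cap 26 mm diameter), about 0.07 kg; the only one of its kind, on the worktop right of the stand. Origin: centre of its underside
- vial_0: sample vial, 27 mm diameter, 52 mm tall, bystander. Origin: centre of its underside
- vial_1: sample vial, 27 mm diameter, 52 mm tall, bystander. Origin: centre of its underside
- dropper: brown dropper bottle, 33 mm diameter, 102 mm tall, bystander. Origin: centre of its underside
There are look-alikes about, which are no part of the job. What is shaped like the buffer_10 but blue is not meant.

How it is judged:
By the outcome, as a careful person would: the job done as asked, in the order asked, and still so for the second after the job is handed in, with the robot touching nothing.
It also fails if it takes over 58 s, if anything falls off the work surface, if the arm or the gripper's body presses on something with over 40 N, if the wrist force passes 120 N, or if a joint passes its speed limit or range.

## Working session

There is one attempt and no reset: what is moved stays moved. The work goes in short steps, Python scripts to look and compute and a tool call to move; the robot and the scene stay as the last step left them, time stands still between calls to the robot, and variables do not carry over. Pictures are saved under pics/ and viewed, at most 10 in all, crops included, and the job is handed in when it is done.

Besides the shell and the picture viewer there is one more tool, called after "Emit:" by a JSON object that holds its "method" and its "body". jog_arm: Moves the arm, as the interface text tells. Its arguments: {"type":"object","properties":{"series":{"type":"array"}},"required":["series"]}

```bash
mkdir -p pics; cat > h.py <<'E'
import numpy as np, cv2
from bench import ctrl
def pts(c):
    z=c["z_map"]; v,u=np.mgrid[:z.shape[0],:z.shape[1]]
    p=np.stack([(u-c["cx"])/c["fx"]*z,(v-c["cy"])/c["fy"]*z,z],-1)
    P=p@np.array(c["rotation"]).T+np.array(c["xyz"]); P[z==0]=np.nan
    return P
E
python3 - <<'E'
from h import *
o=ctrl.get_obs(); print(o)
im=[]
for n in("scene","top"):
    c=ctrl.camera(n); np.savez(n+".npz",**{k:np.array(v) for k,v in c.items()}); im.append(c["frame"]); print(n,c["xyz"],np.array(c["rotation"]).round(3).tolist(),c["fx"])
cv2.imwrite("pics/scene0.png",im[0]);cv2.imwrite("pics/top0.png",im[1])
E
```

```text
{'time_s': 0.0, 'q': array([ 1.12170223e+00,  1.81523622e-01,  1.60800408e+00,  3.28216733e-05,
        1.35380174e+00, -2.06295898e-01]), 'dq': array([-0.0013998 , -0.00072797, -0.0022347 ,  0.00017542,  0.00222227,
       -0.00013315]), 'joint_efforts': array([ 1.54589088e-03, -4.44857919e+01, -3.51350069e+01, -9.04381295e-05,
        8.87193193e-03,  1.50437495e-05]), 'eef_pos': array([0.13796899, 0.55763794, 0.23039585]), 'eef_rot': array([-2.94672247e-04,  1.21104605e-01,  9.92639371e-01, -8.17024824e-04]), 'wrist_force': array([1.14721449, 0.24127381, 0.75564294]), 'torque': array([ 0.00448282, -0.03413111, -0.00978872]), 'grasp_force': 0.0, 'opening': 0.9996445185592592}
scene [ 0.02309978 -0.49839218  0.67112995] [-0.35, 0.804, -0.443, 0.186] 378.9452751307646
top [ 0.44566808 -0.13637356  1.06698624] [0.032, -0.706, 0.707, -0.03] 357.40729513845446
```

View pics/scene0.png

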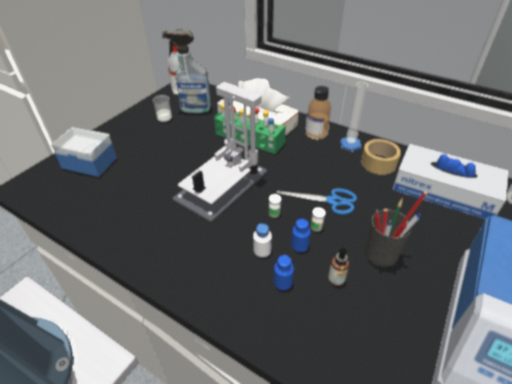

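View pics/top0.png

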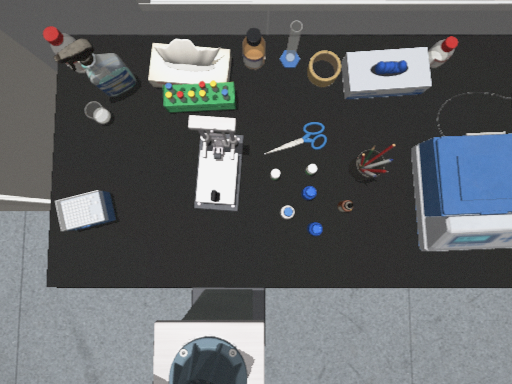

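The stand is at top px (218,170) with its black fin at (215,196). The white buffer bottle is at top (288,212) / scene (262,240). The blue look-alikes, vials and dropper stand further right.

```bash
cat > m.py <<'E'
from h import *
T=dict(np.load("top.npz")); S=dict(np.load("scene.npz"))
for n,c,box in(("top",T,(140,215,190,248)),("scene",S,(135,215,170,275))):
    P=pts(c); r0,r1,c0,c1=box; f=c["frame"].astype(int); b=f.max(-1)
    sub=np.zeros(b.shape,bool); sub[r0:r1,c0:c1]=1
    sh=sub&(b>150)&(abs(P[...,2]-.05)<.006)
    q=P[sh]; r=cv2.minAreaRect(q[:,:2].astype(np.float32)*1000); print(n,"shelf",sh.sum(),np.median(q[:,2]),r, cv2.boxPoints(r).round().tolist())
    ba=sub&(abs(P[...,2]-.012)<.005); q=P[ba]; r=cv2.minAreaRect(q[:,:2].astype(np.float32)*1000); print("base",ba.sum(),r,cv2.boxPoints(r).round().tolist())
    h=sub&(b<60)&(P[...,2]>.065)&(P[...,2]<.11); q=P[h]; print("dark",h.sum(), np.nanmedian(q,0),q.min(0),q.max(0)); 
    h=h&(P[...,2]>.094); q=P[h]
    if len(q): print("fintop",h.sum(),q.mean(0),cv2.minAreaRect(q[:,:2].astype(np.float32)*1000))
    cr=sub&(P[...,2]>.22)
for n,c,(r0,r1,c0,c1) in(("top",T,(200,224,276,300)),("scene",S,(222,258,250,275))):
    P=pts(c)[r0:r1,c0:c1].reshape(-1,3)
    q=P[P[:,2]>.068]; print(n,"cap",len(q),q.mean(0),(q.min(0)+q.max(0))/2,q.max(0))
    q=P[(P[:,2]>.01)]; print((q.min(0)+q.max(0))/2, q.max(0)-q.min(0))
P=pts(T); 
for n,(u,v) in dict(v0=(275,174),v1=(312,169),b1=(310,193),b2=(316,229),dr=(346,206),rack=(200,96),cross=(212,124)).items():
    q=P[v-8:v+9,u-8:u+9].reshape(-1,3); q=q[q[:,2]>np.nanmax(q[:,2])-.012]; print(n,q.mean(0).round(3))
E
python3 m.py
```

```text
Traceback (most recent call last):
  File "m.py", line 4, in <module>
    P=pts(c); r0,r1,c0,c1=box; f=c["frame"].astype(int); b=f.max(-1)
  File "h.py", line 6, in pts
    P=p@np.array(c["rotation"]).T+np.array(c["xyz"]); P[z==0]=np.nan
      ~^~~~~~~~~~~~~~~~~~~~~~~~~~
ValueError: matmul: Input operand 1 has a mismatch in its core dimension 0, with gufunc signature (n?,k),(k,m?)->(n?,m?) (size 4 is different from 3)
```

```bash
sed -i 's/^import numpy.*/&\nfrom scipy.spatial.transform import Rotation as R/; s/p@np.array(c\["rotation"\]).T/p@R.from_quat(c["rotation"],scalar_first=True).as_matrix().T/' h.py; python3 m.py
```

```text
top shelf 1710 0.050217490650496854 ((573.813232421875, -22.535751342773438), (110.00968170166016, 160.15292358398438), 85.38691711425781) [[490.0, -71.0], [649.0, -84.0], [658.0, 26.0], [498.0, 39.0]]
base 732 ((582.4306640625, -22.75434112548828), (130.23426818847656, 212.79934692382812), 85.96678924560547) [[472.0, -80.0], [684.0, -95.0], [693.0, 35.0], [481.0, 50.0]]
dark 21 [ 0.51044498 -0.02257974  0.09266767] [ 0.49880997 -0.02469217  0.06809925] [ 0.52257584 -0.01694119  0.10031493]
fintop 10 [ 0.50856131 -0.02093476  0.09737043] ((509.79608154296875, -20.683996200561523), (22.095966339111328, 5.117079734802246), 7.662899017333984)
scene shelf 1496 0.05215477337465574 ((619.537841796875, -26.038772583007812), (270.5513916015625, 233.08474731445312), 32.3472785949707) [[443.0, 0.0], [568.0, -197.0], [796.0, -52.0], [671.0, 145.0]]
base 1376 ((640.556396484375, -8.020492553710938), (333.370849609375, 252.47450256347656), 30.4051456451416) [[433.0, 16.0], [561.0, -201.0], [848.0, -33.0], [720.0, 185.0]]
dark 103 [ 0.50743418 -0.02399898  0.08427146] [ 0.49575411 -0.02682268  0.06551648] [ 0.52125406 -0.01806339  0.102409  ]
fintop 21 [ 0.50749283 -0.02344517  0.09799853] ((507.9569396972656, -23.416208267211914), (20.549089431762695, 4.107032299041748), 0.9684443473815918)
top cap 64 [ 0.46880279 -0.22278935  0.07466917] [ 0.46929344 -0.22230979  0.07484369] [ 0.48039326 -0.21125894  0.07885034]
[ 0.4684922  -0.22316343  0.04514081] [0.03692031 0.03689222 0.06741906]
scene cap 112 [ 0.46601337 -0.2261864   0.07528313] [ 0.46755289 -0.22543919  0.07351667] [ 0.47992142 -0.21392928  0.07883877]
[ 0.46639063 -0.2258457   0.04442483] [0.03651384 0.03689512 0.06882787]
v0 [ 0.579 -0.189  0.052]
v1 [ 0.593 -0.295  0.052]
b1 [ 0.525 -0.287  0.075]
b2 [ 0.421 -0.302  0.074]
dr [ 0.486 -0.391  0.098]
rack [0.797 0.021 0.1  ]
cross [ 0.674 -0.033  0.239]
```

```bash
cat > go.py <<'E'
from h import *
import sys
def go(t,yd=85.7):
    o=ctrl.get_obs(); q=R.from_quat(o["eef_rot"],scalar_first=True)
    y=np.array([np.cos(np.radians(yd)),np.sin(np.radians(yd)),0]); z=np.array([0,0,-1.])
    G=R.from_matrix(np.stack([np.cross(y,z),y,z],1))
    print("t",round(o["time_s"],2),"pos",(o["eef_pos"]*1000).round(1),"turn",(q.inv()*G).as_rotvec().round(3),"shift(after turn)",(G.inv().apply(np.array(t)-o["eef_pos"])*1000).round(1),"F",o["wrist_force"].round(2))
if __name__=="__main__": go([float(a) for a in sys.argv[1:4]],float(sys.argv[4]) if len(sys.argv)>4 else 85.7)
E
python3 go.py .509 -.021 .2
```

```text
t 0.1 pos [138.  557.7 230.5] turn [-0.002 -0.    -0.168] shift(after turn) [-413.3 -549.2   30.5] F [-0.13  0.33 -0.  ]
```

Emit:
{"method": "jog_arm", "body": {"series": [[[0,0,0,0,0,-0.084,85],[0,0,0,0,0,-0.084,85],[-15,-20,0,0,0,0,85],[-25,-33,0,0,0,0,85],[-25,-33,0,0,0,0,85],[-25,-33,0,0,0,0,85],[-25,-33,0,0,0,0,85],[-25,-33,0,0,0,0,85],[-25,-33,0,0,0,0,85],[-25,-33,0,0,0,0,85]]]}}

```text
time_s: 1.1
eef_pos: [0.3093, 0.2921, 0.2311]
eef_rot: [-0.0, 0.037, 0.999, -0.0]
wrist_force: [0.7, 0.3, -0.2]
opening: 0.991
grasp_force: 0.0
```

Emit:
{"method": "jog_arm", "body": {"series": [[[-25,-33,3,0,0,0,85],[-25,-33,3,0,0,0,85],[-25,-33,3,0,0,0,85],[-25,-33,4,0,0,0,85],[-25,-33,4,0,0,0,85],[-25,-33,4,0,0,0,85],[-25,-33,4,0,0,0,85],[-20,-24,4,0,0,0,85],[-10,-10,0,0,0,0,85],[0,0,0,0,0,0,85]]]}}

```text
time_s: 2.1
eef_pos: [0.494, 0.013, 0.2019]
eef_rot: [-0.0, 0.039, 0.999, 0.0]
wrist_force: [-1.5, 0.7, -0.5]
opening: 0.998
grasp_force: 0.0
```

```bash
python3 - <<'E'
from h import *
c=ctrl.camera("wrist"); P=pts(c); f=c["frame"]; cv2.imwrite("pics/wrist1.png",f)
np.savez("wrist1.npz",**{k:np.array(v) for k,v in c.items()})
m=(f.max(-1)<70)&(P[...,2]>.062)&(P[...,2]<.11)&(abs(P[...,0]-.51)<.04)&(abs(P[...,1]+.02)<.03)
q=P[m]; print(m.sum(),q.min(0),q.max(0)); q=q[q[:,2]>.093]; print(len(q),q.mean(0),cv2.minAreaRect(q[:,:2].astype(np.float32)*1000))
E
python3 go.py .509 -.021 .2
```

```text
168 [ 0.49800457 -0.02346978  0.06210946] [ 0.50905271 -0.01262051  0.10037731]
28 [ 0.49910376 -0.01858143  0.09675479] ((499.5396423339844, -17.986961364746094), (11.02387809753418, 2.9833645820617676), 82.25957489013672)
t 2.15 pos [493.3  14.2 201.9] turn [ 0.001 -0.001 -0.001] shift(after turn) [-18.3 -33.9   1.9] F [-0.92  0.61  1.35]
```

View pics/wrist1.png

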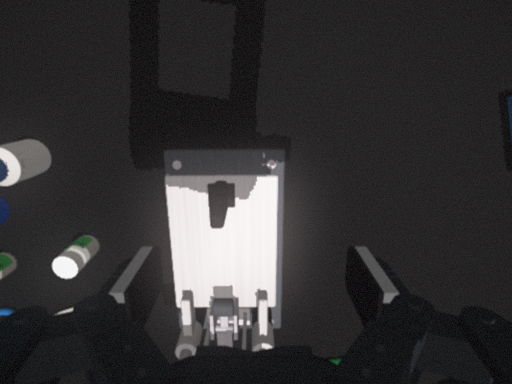

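Wrist view: the fin is at about (220,200), its front edge 11 mm wide and centred near y=-18 mm, between the open fingers. Nothing else is in the way.

Emit:
{"method": "jog_arm", "body": {"series": [[[-7,-11,0,0,0,0,85],[-7,-11,0,0,0,0,85],[-7,-10,5,0,0,0,85],[0,0,15,0,0,0,70],[0,0,18,0,0,0,60],[0,0,18,0,0,0,50],[0,0,18,0,0,0,45],[0,0,15,0,0,0,40],[0,0,10,0,0,0,40],[0,0,0,0,0,0,40]]]}}

```text
time_s: 3.15
eef_pos: [0.5111, -0.0193, 0.1017]
eef_rot: [-0.001, 0.037, 0.999, 0.0]
wrist_force: [1.1, -0.5, -0.4]
opening: 0.468
grasp_force: 0.0
```

```bash
python3 go.py .512 -.0195 .061
```

```text
t 3.15 pos [511.1 -19.3 101.7] turn [ 0.001 -0.003  0.   ] shift(after turn) [-0.9 -0.1 40.7] F [ 1.11 -0.48 -0.38]
```

Emit:
{"method": "jog_arm", "body": {"series": [[[-1,0,10,0,0,0,40],[0,0,12,0,0,0,40],[0,0,12,0,0,0,30],[0,0,6,0,0,0,25],[0,0,0,0,0,0,22],[0,0,0,0,0,0,20],[0,0,0,0,0,0,17],[0,0,0,0,0,0,14],[0,0,0,0,0,0,12],[0,0,0,0,0,0,10]]]}}

```text
time_s: 4.15
eef_pos: [0.5135, -0.0199, 0.0639]
eef_rot: [0.0, 0.037, 0.999, -0.0]
wrist_force: [-0.4, -2.3, 3.3]
opening: 0.133
grasp_force: 58.4
```

Emit:
{"method": "jog_arm", "body": {"series": [[[0,0,0,0,0,0,5],[0,0,0,0,0,0,0],[0,0,0,0,0,0,0],[0,0,0,0,0,0,0],[0,0,0,0,0,0,0],[0,0,0,0,0,0,0],[0,0,0,0,0,0,0],[0,0,0,0,0,0,0],[0,0,0,0,0,0,0],[0,0,0,0,0,0,0]]]}}

```text
time_s: 5.15
eef_pos: [0.5135, -0.0199, 0.0639]
eef_rot: [0.0, 0.037, 0.999, -0.0]
wrist_force: [-2.1, -3.1, 6.0]
opening: 0.128
grasp_force: 58.6
```

Emit:
{"method": "jog_arm", "body": {"series": [[[0,0,-2,0,0,0,0],[0,0,-4,0,0,0,0],[0,0,-5,0,0,0,0],[0,0,-5,0,0,0,0],[0,0,-5,0,0,0,0],[0,0,-5,0,0,0,0],[0,0,-5,0,0,0,0],[0,0,-5,0,0,0,0],[0,0,-2,0,0,0,0],[0,0,0,0,0,0,0]]]}}

```text
time_s: 6.15
eef_pos: [0.5135, -0.0199, 0.1009]
eef_rot: [0.001, 0.037, 0.999, -0.0]
wrist_force: [3.4, -3.7, -5.5]
opening: 0.128
grasp_force: 59.0
```

Emit:
{"method": "jog_arm", "body": {"series": [[[0,0,-2,0,0,0,0],[0,0,-4,0,0,0,0],[0,0,-5,0,0,0,0],[0,0,-5,0,0,0,0],[0,0,-5,0,0,0,0],[0,0,-5,0,0,0,0],[0,0,-5,0,0,0,0],[0,0,-5,0,0,0,0],[0,0,-2,0,0,0,0],[0,0,0,0,0,0,0]]]}}

```text
time_s: 7.15
eef_pos: [0.5135, -0.0199, 0.1388]
eef_rot: [0.0, 0.037, 0.999, -0.0]
wrist_force: [4.8, -3.5, -5.7]
opening: 0.128
grasp_force: 60.7
```

Emit:
{"method": "jog_arm", "body": {"series": [[[0,0,-2,0,0,0,0],[0,0,-4,0,0,0,0],[0,0,-5,0,0,0,0],[0,0,-5,0,0,0,0],[0,0,-5,0,0,0,0],[0,0,-5,0,0,0,0],[0,0,-5,0,0,0,0],[0,0,-5,0,0,0,0],[0,0,-4,0,0,0,0],[0,0,0,0,0,0,0]]]}}

```text
time_s: 8.15
eef_pos: [0.5135, -0.0199, 0.1789]
eef_rot: [0.0, 0.037, 0.999, -0.0]
wrist_force: [4.1, -3.8, -4.5]
opening: 0.129
grasp_force: 61.0
```

```bash
python3 - <<'E'
from h import *
c=ctrl.camera("scene"); cv2.imwrite("pics/scene1.png",cv2.resize(c["frame"][70:220,160:300],None,fx=4,fy=4,interpolation=cv2.INTER_CUBIC))
np.savez("scene1.npz",**{k:np.array(v) for k,v in c.items()})
P=pts(c); P0=pts(dict(np.load("scene.npz")))
s=P[140:200,170:260].reshape(-1,3); z=s[:,2]; h,e=np.histogram(z,bins=np.arange(.1,.24,.004)); print(dict(zip((e*1000).round().astype(int).tolist(),h.tolist())))
print(ctrl.get_obs()["eef_pos"],ctrl.get_obs()["wrist_force"])
E
```

```text
{100: 11, 104: 8, 108: 10, 112: 6, 116: 7, 120: 0, 124: 0, 128: 0, 132: 0, 136: 0, 140: 0, 144: 0, 148: 0, 152: 0, 156: 0, 160: 33, 164: 667, 168: 141, 172: 17, 176: 9, 180: 12, 184: 18, 188: 26, 192: 22, 196: 20, 200: 19, 204: 3, 208: 0, 212: 0, 216: 0, 220: 0, 224: 0, 228: 0, 232: 0}
[ 0.51346307 -0.01990094  0.17877806] [ 3.68344077 -3.52104618 -5.32344989]
```

View pics/scene1.png

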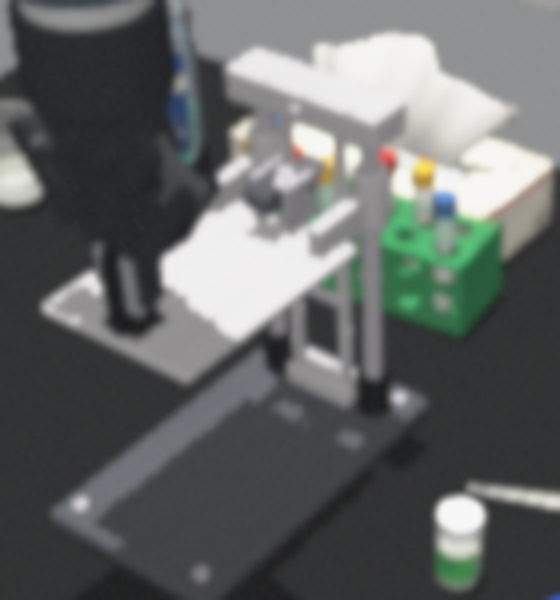

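```bash
python3 - <<'E'
from h import *
c=dict(np.load("scene1.npz")); M=R.from_quat(c["rotation"],scalar_first=True).as_matrix(); C=c["xyz"]
n=np.array([.9972,-.075,0]); p0=np.array([.671,-.030,0])
for u,v in((241,142),(241,143.5),(239,142.5),(243,143.5)):
    d=M@np.array([(u-c["cx"])/c["fx"],(v-c["cy"])/c["fy"],1]); t=(n@(p0-C))/(n@d); print(u,v,(C+t*d).round(4))
g=c["frame"][135:172,228:256].max(-1); 
for i,r in enumerate(g): print(135+i,' '.join(f"{x:3d}" for x in r))
E
```

```text
241 142 [ 0.6705 -0.0363  0.098 ]
241 143.5 [ 0.6705 -0.0361  0.0932]
239 142.5 [ 0.671  -0.0295  0.0935]
243 143.5 [ 0.67   -0.0427  0.096 ]
135 240 240 240 239 240 240 240 240 239 237 235 232 228 233 235 231 218 191 158 130 114 110 114 123 132 131 120 110
136 240 240 240 240 240 240 240 240 240 239 239 239 237 234 228 212 183 157 134 119 111 110 116 123 131 131 120 111
137 240 240 240 240 240 240 240 240 240 240 240 239 234 222 199 171 151 139 130 118 113 113 118 124 131 131 123 112
138 240 240 240 241 241 241 240 240 240 240 238 232 218 192 161 139 136 135 129 121 113 115 120 126 132 132 123 118
139 240 240 240 241 241 241 240 240 240 237 230 213 183 159 135 123 130 134 128 121 114 115 120 125 132 132 124 118
140 240 241 240 241 241 241 240 239 235 225 205 170 146 136 123 120 129 134 129 121 114 114 118 123 132 131 122 114
141 241 241 241 241 241 240 238 233 220 196 167 143 127 123 117 120 128 133 129 122 114 112 116 123 131 131 121 112
142 241 241 241 241 240 237 230 213 180 153 142 136 130 126 122 123 130 135 131 122 116 113 117 123 131 133 122 111
143 241 241 241 239 235 226 20
[... 2633 characters left out ...]
  49
166 102  83  75  75  80  89 101 108 121 131 137 141 142 145 147 149 149 148 143 134 111  75  44  35  38  40  38  34
167  88  77  73  72  73  76  81  88 101 112 122 130 135 140 142 145 146 148 146 137 113  75  45  35  34  34  34  34
168  78  73  73  74  74  72  74  76  81  90 101 112 120 130 134 139 142 146 145 136 114  76  43  34  32  33  36  34
169  76  75  80  81  76  75  75  72  73  76  80  88  97 110 119 129 134 140 140 128 104  70  42  31  33  32  33  31
170  81  89  97  99  90  83  80  76  74  71  72  75  80  87  98 109 120 128 129 116  90  62  37  32  33  34  34  35
171  90 100 111 112 106 102  97  87  75  72  72  73  74  75  79  88  97 109 109  97  77  55  38  32  34  34  33  33
```

The crop shows the shelf raised (top about 165 mm) with the lower rung visible below it at crop (325,290). The ray cast puts that rung at about z=93 mm, so the strip offset is about -7 mm and I expect the upper rest near TCP z=0.137. I'll lower slowly and watch the force.

Emit:
{"method": "jog_arm", "body": {"series": [[[0,0,1,0,0,0,0],[0,0,2,0,0,0,0],[0,0,2,0,0,0,0],[0,0,2,0,0,0,0],[0,0,2,0,0,0,0],[0,0,2,0,0,0,0],[0,0,2,0,0,0,0],[0,0,2,0,0,0,0],[0,0,2,0,0,0,0],[0,0,0,0,0,0,0]]]}}

```text
time_s: 9.2
eef_pos: [0.5135, -0.0199, 0.1613]
eef_rot: [0.0, 0.037, 0.999, -0.0]
wrist_force: [5.6, -3.5, -7.4]
opening: 0.129
grasp_force: 60.9
```

Emit:
{"method": "jog_arm", "body": {"series": [[[0,0,0.4,0,0,0,0],[0,0,0.4,0,0,0,0],[0,0,0.4,0,0,0,0],[0,0,0.4,0,0,0,0],[0,0,0.4,0,0,0,0],[0,0,0.4,0,0,0,0],[0,0,0.4,0,0,0,0],[0,0,0.4,0,0,0,0],[0,0,0.4,0,0,0,0],[0,0,0.4,0,0,0,0]]]}}

```text
time_s: 10.2
eef_pos: [0.5134, -0.0199, 0.1577]
eef_rot: [0.0, 0.037, 0.999, -0.0]
wrist_force: [4.0, -3.9, -4.7]
opening: 0.136
grasp_force: 60.9
```

Emit:
{"method": "jog_arm", "body": {"series": [[[0,0,0.4,0,0,0,0],[0,0,0.4,0,0,0,0],[0,0,0.4,0,0,0,0],[0,0,0.4,0,0,0,0],[0,0,0.4,0,0,0,0],[0,0,0.4,0,0,0,0],[0,0,0.4,0,0,0,0],[0,0,0.4,0,0,0,0],[0,0,0.4,0,0,0,0],[0,0,0.4,0,0,0,0]]]}}

```text
time_s: 11.2
eef_pos: [0.5135, -0.0199, 0.1537]
eef_rot: [0.0, 0.037, 0.999, -0.0]
wrist_force: [4.6, -3.9, -5.2]
opening: 0.133
grasp_force: 60.9
```

Emit:
{"method": "jog_arm", "body": {"series": [[[0,0,0.4,0,0,0,0],[0,0,0.4,0,0,0,0],[0,0,0.4,0,0,0,0],[0,0,0.4,0,0,0,0],[0,0,0.4,0,0,0,0],[0,0,0.4,0,0,0,0],[0,0,0.4,0,0,0,0],[0,0,0.4,0,0,0,0],[0,0,0.4,0,0,0,0],[0,0,0.4,0,0,0,0]]]}}

```text
time_s: 12.2
eef_pos: [0.5135, -0.0199, 0.1497]
eef_rot: [0.0, 0.037, 0.999, -0.0]
wrist_force: [3.2, -4.6, -5.3]
opening: 0.131
grasp_force: 60.9
```

Emit:
{"method": "jog_arm", "body": {"series": [[[0,0,0.3,0,0,0,0],[0,0,0.3,0,0,0,0],[0,0,0.3,0,0,0,0],[0,0,0.3,0,0,0,0],[0,0,0.3,0,0,0,0],[0,0,0.3,0,0,0,0],[0,0,0.3,0,0,0,0],[0,0,0.3,0,0,0,0],[0,0,0.3,0,0,0,0],[0,0,0.3,0,0,0,0]]]}}

```text
time_s: 13.2
eef_pos: [0.5135, -0.0199, 0.1467]
eef_rot: [0.0, 0.037, 0.999, -0.0]
wrist_force: [3.3, -4.2, -5.2]
opening: 0.126
grasp_force: 60.9
```

Emit:
{"method": "jog_arm", "body": {"series": [[[0,0,0.2,0,0,0,0],[0,0,0.2,0,0,0,0],[0,0,0.2,0,0,0,0],[0,0,0.2,0,0,0,0],[0,0,0.2,0,0,0,0],[0,0,0.2,0,0,0,0],[0,0,0.2,0,0,0,0],[0,0,0.2,0,0,0,0],[0,0,0.2,0,0,0,0],[0,0,0.2,0,0,0,0]]]}}

```text
time_s: 14.2
eef_pos: [0.5135, -0.0199, 0.1447]
eef_rot: [0.0, 0.037, 0.999, -0.0]
wrist_force: [4.2, -4.1, -4.6]
opening: 0.137
grasp_force: 60.9
```

Emit:
{"method": "jog_arm", "body": {"series": [[[0,0,0.2,0,0,0,0],[0,0,0.2,0,0,0,0],[0,0,0.2,0,0,0,0],[0,0,0.2,0,0,0,0],[0,0,0.2,0,0,0,0],[0,0,0.2,0,0,0,0],[0,0,0.2,0,0,0,0],[0,0,0.2,0,0,0,0],[0,0,0.2,0,0,0,0],[0,0,0.2,0,0,0,0]]]}}

```text
time_s: 15.2
eef_pos: [0.5135, -0.0199, 0.1427]
eef_rot: [0.0, 0.037, 0.999, -0.0]
wrist_force: [4.6, -4.1, -5.8]
opening: 0.133
grasp_force: 60.9
```

Emit:
{"method": "jog_arm", "body": {"series": [[[0,0,0.2,0,0,0,0],[0,0,0.2,0,0,0,0],[0,0,0.2,0,0,0,0],[0,0,0.2,0,0,0,0],[0,0,0.2,0,0,0,0],[0,0,0.2,0,0,0,0],[0,0,0.2,0,0,0,0],[0,0,0.2,0,0,0,0],[0,0,0.2,0,0,0,0],[0,0,0.2,0,0,0,0]]]}}

```text
time_s: 16.2
eef_pos: [0.5135, -0.0199, 0.1407]
eef_rot: [0.0, 0.037, 0.999, -0.0]
wrist_force: [2.6, -3.9, -5.2]
opening: 0.137
grasp_force: 60.9
```

Emit:
{"method": "jog_arm", "body": {"series": [[[0,0,0.2,0,0,0,0],[0,0,0.2,0,0,0,0],[0,0,0.2,0,0,0,0],[0,0,0.2,0,0,0,0],[0,0,0.2,0,0,0,0],[0,0,0.2,0,0,0,0],[0,0,0.2,0,0,0,0],[0,0,0.2,0,0,0,0],[0,0,0.2,0,0,0,0],[0,0,0.2,0,0,0,0]]]}}

```text
time_s: 17.2
eef_pos: [0.5135, -0.0199, 0.1387]
eef_rot: [0.0, 0.037, 0.999, -0.0]
wrist_force: [3.4, -5.0, -5.0]
opening: 0.129
grasp_force: 60.9
```

Emit:
{"method": "jog_arm", "body": {"series": [[[0,0,0.2,0,0,0,0],[0,0,0.2,0,0,0,0],[0,0,0.2,0,0,0,0],[0,0,0.2,0,0,0,0],[0,0,0.2,0,0,0,0],[0,0,0.2,0,0,0,0],[0,0,0.2,0,0,0,0],[0,0,0.2,0,0,0,0],[0,0,0.2,0,0,0,0],[0,0,0.2,0,0,0,0]]]}}

```text
time_s: 18.2
eef_pos: [0.5135, -0.0199, 0.1369]
eef_rot: [0.0, 0.037, 0.999, -0.0]
wrist_force: [3.4, -3.8, -2.4]
opening: 0.129
grasp_force: 61.2
```

Emit:
{"method": "jog_arm", "body": {"series": [[[0,0,0.1,0,0,0,0],[0,0,0.1,0,0,0,0],[0,0,0.1,0,0,0,0],[0,0,0.1,0,0,0,0],[0,0,0,0,0,0,0],[0,0,0,0,0,0,0],[0,0,0,0,0,0,0],[0,0,0,0,0,0,0],[0,0,0,0,0,0,0],[0,0,0,0,0,0,0]]]}}

```text
time_s: 19.2
eef_pos: [0.5135, -0.0199, 0.1369]
eef_rot: [0.001, 0.037, 0.999, -0.0]
wrist_force: [2.2, -4.8, -2.9]
opening: 0.133
grasp_force: 61.5
```

```bash
python3 go.py .5135 -.0199 .2 
```

```text
t 19.2 pos [513.5 -19.9 136.9] turn [-0.001  0.001  0.   ] shift(after turn) [  0.    0.  -63.1] F [ 2.23 -4.78 -2.9 ]
```

Emit:
{"method": "jog_arm", "body": {"series": [[[0,0,0.2,0,0,0,0],[0,0,0.2,0,0,0,0],[0,0,0.2,0,0,0,0],[0,0,0,0,0,0,0],[0,0,0,0,0,0,0],[0,0,0,0,0,0,0],[0,0,0,0,0,0,0],[0,0,0,0,0,0,0],[0,0,0,0,0,0,0],[0,0,0,0,0,0,0]]]}}

```text
time_s: 20.2
eef_pos: [0.5135, -0.0199, 0.1367]
eef_rot: [0.0, 0.037, 0.999, -0.0]
wrist_force: [0.8, -5.1, 0.3]
opening: 0.131
grasp_force: 62.1
```

Emit:
{"method": "jog_arm", "body": {"series": [[[0,0,0,0,0,0,15],[0,0,0,0,0,0,25],[0,0,0,0,0,0,40],[0,0,0,0,0,0,40],[0,0,-5,0,0,0,40],[0,0,-12,0,0,0,40],[0,0,-15,0,0,0,40],[0,0,-15,0,0,0,50],[0,0,-15,0,0,0,60],[0,0,-10,0,0,0,70]]]}}

```text
time_s: 21.2
eef_pos: [0.5139, -0.0196, 0.2106]
eef_rot: [0.001, 0.037, 0.999, -0.0]
wrist_force: [0.1, -0.1, 0.6]
opening: 0.817
grasp_force: 0.0
```

```bash
python3 - <<'E'
from h import *
c=ctrl.camera("scene"); P=pts(c)[100:200,160:275].reshape(-1,3); z=P[:,2]; h,e=np.histogram(z,bins=np.arange(.1,.2,.004)); print(dict(zip((e*1000).round().astype(int).tolist(),h.tolist())))
c=ctrl.camera("top"); f=c["frame"]; P=pts(c)
q=P[110:215,190:250].reshape(-1,3); h,e=np.histogram(q[:,2],bins=np.arange(.1,.2,.004)); print(dict(zip((e*1000).round().astype(int).tolist(),h.tolist())))
E
python3 go.py .468 -.224 .2 85.7
```

```text
{100: 89, 104: 12, 108: 4, 112: 4, 116: 9, 120: 303, 124: 1271, 128: 96, 132: 81, 136: 89, 140: 168, 144: 84, 148: 134, 152: 151, 156: 49, 160: 39, 164: 37, 168: 47, 172: 69, 176: 28, 180: 25, 184: 26, 188: 25, 192: 27}
{100: 3, 104: 0, 108: 2, 112: 0, 116: 41, 120: 394, 124: 164, 128: 17, 132: 20, 136: 45, 140: 123, 144: 62, 148: 102, 152: 86, 156: 9, 160: 2, 164: 6, 168: 6, 172: 2, 176: 4, 180: 2, 184: 0, 188: 0, 192: 0}
t 21.3 pos [514.3 -19.8 210.6] turn [-0.001  0.004  0.   ] shift(after turn) [  30.9 -207.1   10.6] F [-0.06 -0.03  0.47]
```

Emit:
{"method": "jog_arm", "body": {"series": [[[2,-14,0,0,0,0,70],[4,-27,0,0,0,0,62],[5,-33,0,0,0,0,62],[5,-33,3,0,0,0,62],[5,-33,10,0,0,0,62],[5,-33,15,0,0,0,62],[4,-25,20,0,0,0,62],[1,-9,20,0,0,0,62],[0,0,15,0,0,0,62],[0,0,10,0,0,0,62]]]}}

```text
time_s: 22.3
eef_pos: [0.4649, -0.2239, 0.113]
eef_rot: [-0.002, 0.038, 0.999, 0.001]
wrist_force: [-0.9, 0.3, -0.3]
opening: 0.728
grasp_force: 0.0
```

```bash
python3 go.py .468 -.224 .022 85.7
```

```text
t 22.3 pos [ 464.9 -223.9  113. ] turn [ 0.002 -0.003 -0.001] shift(after turn) [-3.1  0.1 91. ] F [-0.92  0.29 -0.31]
```

Emit:
{"method": "jog_arm", "body": {"series": [[[0,0,5,0,0,0,62],[0,0,10,0,0,0,62],[0,0,5,0,0,0,62],[0,0,0,0,0,0,62],[0,0,0,0,0,0,62],[0,0,0,0,0,0,62],[0,0,0,0,0,0,62],[0,0,0,0,0,0,62],[0,0,0,0,0,0,62],[0,0,0,0,0,0,62]]]}}

```text
time_s: 23.3
eef_pos: [0.4668, -0.2236, 0.0954]
eef_rot: [0.0, 0.037, 0.999, -0.0]
wrist_force: [0.4, -1.0, -0.1]
opening: 0.725
grasp_force: 0.0
```

```bash
python3 go.py .468 -.224 .022 85.7
```

```text
t 23.3 pos [ 466.8 -223.6   95.4] turn [-0.  0.  0.] shift(after turn) [-1.3 -0.3 73.4] F [ 0.38 -1.   -0.1 ]
```

Emit:
{"method": "jog_arm", "body": {"series": [[[-1,0,10,0,0,0,62],[0,0,15,0,0,0,62],[0,0,15,0,0,0,62],[0,0,15,0,0,0,62],[0,0,12,0,0,0,62],[0,0,6,0,0,0,58],[0,0,0,0,0,0,54],[0,0,0,0,0,0,50],[0,0,0,0,0,0,46],[0,0,0,0,0,0,43]]]}}

```text
time_s: 24.3
eef_pos: [0.4682, -0.224, 0.023]
eef_rot: [0.001, 0.037, 0.999, -0.0]
wrist_force: [0.2, 0.0, -0.9]
opening: 0.502
grasp_force: 0.0
```

Emit:
{"method": "jog_arm", "body": {"series": [[[0,0,0,0,0,0,40],[0,0,0,0,0,0,38],[0,0,0,0,0,0,36],[0,0,0,0,0,0,34],[0,0,0,0,0,0,30],[0,0,0,0,0,0,30],[0,0,0,0,0,0,30],[0,0,0,0,0,0,30],[0,0,0,0,0,0,30],[0,0,0,0,0,0,30]]]}}

```text
time_s: 25.3
eef_pos: [0.4682, -0.2242, 0.0231]
eef_rot: [0.0, 0.037, 0.999, -0.0]
wrist_force: [-1.8, -1.0, 6.3]
opening: 0.422
grasp_force: 59.3
```

```bash
python3 go.py .574 -.024 .23 85.7
```

```text
t 25.3 pos [ 468.2 -224.2   23.1] turn [-0.001  0.001  0.   ] shift(after turn) [ -90.5  207.6 -206.9] F [-1.78 -1.02  6.32]
```

Emit:
{"method": "jog_arm", "body": {"series": [[[0,0,-5,0,0,0,30],[0,0,-15,0,0,0,30],[0,0,-25,0,0,0,30],[0,0,-25,0,0,0,30],[0,0,-25,0,0,0,30],[-5,0,-25,0,0,0,30],[-10,3,-25,0,0,0,30],[-12,8,-25,0,0,0,30],[-12,15,-15,0,0,0,30],[-12,20,-7,0,0,0,30]]]}}

```text
time_s: 26.3
eef_pos: [0.523, -0.1819, 0.2163]
eef_rot: [0.001, 0.038, 0.999, -0.001]
wrist_force: [1.1, 0.6, -1.4]
opening: 0.427
grasp_force: 59.9
```

Emit:
{"method": "jog_arm", "body": {"series": [[[-12,22,0,0,0,0,30],[-12,24,0,0,0,0,30],[-10,26,0,0,0,0,30],[-5,26,0,0,0,0,30],[0,24,0,0,0,0,30],[0,20,0,0,0,0,30],[0,13,0,0,0,0,30],[0,6,0,0,0,0,30],[0,0,0,0,0,0,30],[0,0,0,0,0,0,30]]]}}

```text
time_s: 27.3
eef_pos: [0.5729, -0.0246, 0.2142]
eef_rot: [-0.0, 0.038, 0.999, -0.0]
wrist_force: [-0.1, 0.1, -0.7]
opening: 0.424
grasp_force: 59.9
```

```bash
python3 - <<'E'
from h import *
c=ctrl.camera("scene"); cv2.imwrite("pics/scene2.png",cv2.resize(c["frame"][70:220,160:300],None,fx=4,fy=4))
P=pts(c)[140:190,170:265]; h=P[(P[...,2]>.115)&(P[...,2]<.132)]; print(np.median(h[:,2]))
E
python3 go.py .574 -.024 .1466 85.7
```

```text
0.12497902058222199
t 27.35 pos [572.9 -24.8 214.3] turn [-0.    -0.    -0.001] shift(after turn) [-1.   0.9 67.7] F [ 0.75  0.16 -1.01]
```

View pics/scene2.png

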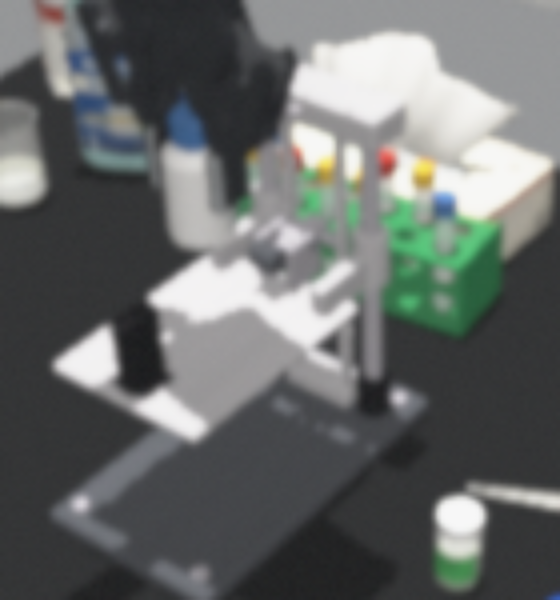

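The bottle (crop 195,190) hangs upright over the raised shelf, which is resting on the rung (top about 124 mm). I'll lower it to about 5 mm above, then feel for contact.

Emit:
{"method": "jog_arm", "body": {"series": [[[-1,0,5,0,0,0,30],[0,0,10,0,0,0,30],[0,0,12,0,0,0,30],[0,0,12,0,0,0,30],[0,0,10,0,0,0,30],[0,0,7,0,0,0,30],[0,0,4,0,0,0,30],[0,0,2,0,0,0,30],[0,0,0,0,0,0,30],[0,0,0,0,0,0,30]]]}}

```text
time_s: 28.35
eef_pos: [0.5743, -0.0241, 0.1528]
eef_rot: [0.0, 0.037, 0.999, -0.0]
wrist_force: [-0.3, 0.7, -1.1]
opening: 0.419
grasp_force: 59.9
```

Emit:
{"method": "jog_arm", "body": {"series": [[[0,0,0.3,0,0,0,30],[0,0,0.3,0,0,0,30],[0,0,0.3,0,0,0,30],[0,0,0.3,0,0,0,30],[0,0,0.3,0,0,0,30],[0,0,0.3,0,0,0,30],[0,0,0.2,0,0,0,30],[0,0,0,0,0,0,30],[0,0,0,0,0,0,30],[0,0,0,0,0,0,30]]]}}

```text
time_s: 29.35
eef_pos: [0.5739, -0.024, 0.1503]
eef_rot: [0.0, 0.037, 0.999, 0.0]
wrist_force: [-0.6, -0.3, -1.1]
opening: 0.42
grasp_force: 59.9
```

Emit:
{"method": "jog_arm", "body": {"series": [[[0,0,0.3,0,0,0,30],[0,0,0.3,0,0,0,30],[0,0,0.3,0,0,0,30],[0,0,0.3,0,0,0,30],[0,0,0.3,0,0,0,30],[0,0,0,0,0,0,30],[0,0,0,0,0,0,30],[0,0,0,0,0,0,30],[0,0,0,0,0,0,30],[0,0,0,0,0,0,30]]]}}

```text
time_s: 30.35
eef_pos: [0.574, -0.024, 0.1488]
eef_rot: [0.0, 0.037, 0.999, -0.0]
wrist_force: [-0.3, -0.2, -1.3]
opening: 0.42
grasp_force: 59.9
```

Emit:
{"method": "jog_arm", "body": {"series": [[[0,0,0.2,0,0,0,30],[0,0,0.2,0,0,0,30],[0,0,0.2,0,0,0,30],[0,0,0.2,0,0,0,30],[0,0,0.2,0,0,0,30],[0,0,0,0,0,0,30],[0,0,0,0,0,0,30],[0,0,0,0,0,0,30],[0,0,0,0,0,0,30],[0,0,0,0,0,0,30]]]}}

```text
time_s: 31.35
eef_pos: [0.574, -0.0241, 0.1478]
eef_rot: [0.0, 0.037, 0.999, -0.0]
wrist_force: [-0.6, -0.4, -0.8]
opening: 0.421
grasp_force: 59.9
```

Emit:
{"method": "jog_arm", "body": {"series": [[[0,0,0.2,0,0,0,30],[0,0,0.2,0,0,0,30],[0,0,0.2,0,0,0,30],[0,0,0.2,0,0,0,30],[0,0,0.2,0,0,0,30],[0,0,0,0,0,0,30],[0,0,0,0,0,0,30],[0,0,0,0,0,0,30],[0,0,0,0,0,0,30],[0,0,0,0,0,0,30]]]}}

```text
time_s: 32.35
eef_pos: [0.5739, -0.024, 0.1468]
eef_rot: [0.0, 0.037, 0.999, -0.0]
wrist_force: [0.9, -1.1, -1.2]
opening: 0.418
grasp_force: 59.9
```

Emit:
{"method": "jog_arm", "body": {"series": [[[0,0,0.2,0,0,0,30],[0,0,0.2,0,0,0,30],[0,0,0.2,0,0,0,30],[0,0,0.2,0,0,0,30],[0,0,0.2,0,0,0,30],[0,0,0,0,0,0,30],[0,0,0,0,0,0,30],[0,0,0,0,0,0,30],[0,0,0,0,0,0,30],[0,0,0,0,0,0,30]]]}}

```text
time_s: 33.35
eef_pos: [0.574, -0.024, 0.1459]
eef_rot: [0.0, 0.037, 0.999, -0.0]
wrist_force: [-1.6, 0.7, 2.4]
opening: 0.423
grasp_force: 60.0
```

Contact: Fz rose by about 3 N. Releasing and retreating straight up.

Emit:
{"method": "jog_arm", "body": {"series": [[[0,0,0,0,0,0,38],[0,0,0,0,0,0,42],[0,0,0,0,0,0,48],[0,0,0,0,0,0,55],[0,0,0,0,0,0,60],[0,0,0,0,0,0,60],[0,0,0,0,0,0,60],[0,0,-5,0,0,0,60],[0,0,-10,0,0,0,60],[0,0,-15,0,0,0,60]]]}}

```text
time_s: 34.35
eef_pos: [0.5736, -0.0239, 0.1763]
eef_rot: [-0.001, 0.037, 0.999, 0.0]
wrist_force: [0.9, -0.8, -0.1]
opening: 0.703
grasp_force: 0.0
```

Emit:
{"method": "jog_arm", "body": {"series": [[[0,0,-15,0,0,0,60],[0,0,-20,0,0,0,60],[0,0,-20,0,0,0,60],[0,0,-20,0,0,0,60],[10,0,-15,0,0,0,60],[20,0,-5,0,0,0,60],[25,0,0,0,0,0,60],[25,0,0,0,0,0,60],[15,0,0,0,0,0,60],[0,0,0,0,0,0,60]]]}}

```text
time_s: 35.35
eef_pos: [0.4783, -0.0167, 0.2725]
eef_rot: [0.001, 0.037, 0.999, -0.0]
wrist_force: [-0.2, -0.1, 0.9]
opening: 0.704
grasp_force: 0.0
```

```bash
python3 - <<'E'
from h import *
c=ctrl.camera("scene"); cv2.imwrite("pics/scene3.png",cv2.resize(c["frame"][60:300,150:370],None,fx=2.5,fy=2.5))
P=pts(c)[130:190,170:265]; h=P[(P[...,2]>.115)&(P[...,2]<.132)]; print(np.median(h[:,2]),ctrl.get_obs()["wrist_force"],ctrl.get_obs()["eef_pos"])
E
```

```text
0.12496143845606777 [ 0.7217277   0.18089569 -0.21172026] [ 0.479396   -0.01699256  0.27250165]
```

View pics/scene3.png

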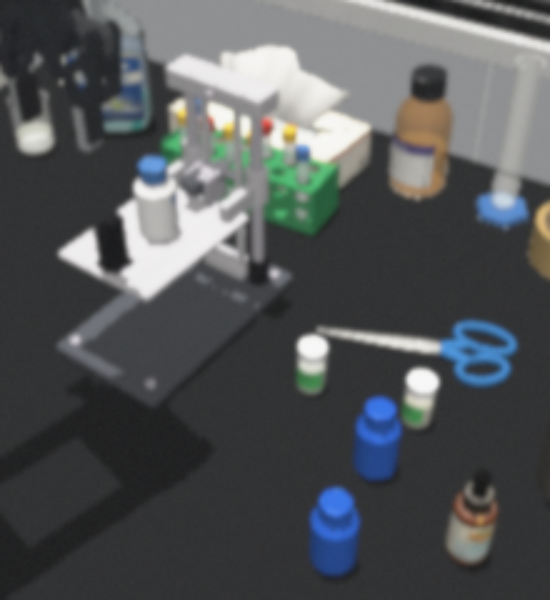

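The bottle stands upright on the raised shelf at (158,205). The vials, blue bottles and dropper look undisturbed, and the gripper is clear.

```bash
python3 -c "
from bench import ctrl
print(ctrl.hand_in())"
```

```text
the job is handed in; nothing more can be done
None
```

The shelf rests on the upper rung, with its top about 124 mm above the worktop, and the buffer bottle stands upright on it; I saw no change in the vials or dropper bottle, and I handed the job in at about 35 s with the gripper clear.

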